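Show the new cook: press, comal, salt

TASK

Show a new cook how the next tortilla is made, without picking anything up. First push the open top plate of the tortilla press gently down until it is fully shut; then point straight down at the middle of the clay comal, where the round goes, and then at the lid of the shortest of the three glass jars, which holds the salt. To point, hold the fingertips about 3 cm above the spot for a good two seconds without touching; touch nothing but the press, and finish while still pointing at the jar.

Things in the scene. Friction and masses are not known exactly. Their poses are not given: they have to be found in the camera images.
- press_plate (a joint): opening angle of the press's top plate in rad: 0 = shut (level, resting on the bottom plate), grows as it swings up; starts 0.8 to 1.15. The hinge is stiff: the plate stays where it is left and must be pushed all the way (about 2 to 5 N at the tab); at 0 it meets a slightly springy stop
- press_hinge (a point): middle of the hinge axis of the cast aluminium tortilla press, 42 mm above the ledge; the press is fixed to the ledge. The point's own x axis points level from the press's centre (105 mm away) to the hinge, so the shut plate reaches from here along -x; its y axis is the hinge axis. Round plates of about 185 mm, bottom plate's top 34 mm above the ledge
- press_tab (a point): point on the outer (upper when shut) flat face of the top plate's tab, 215 mm from the hinge axis and 6 mm above the plate's middle plane, which holds the hinge axis; tab 42 mm wide, 12 mm thick, ending 250 mm from the hinge axis. The point turns with the plate: its z axis is the normal of that face, pointing out (up when shut), its x axis points along the plate to the hinge
- comal_mid (a point): middle of the upper face of the round clay comal (250 mm across), which stands on a square one-burner hob (240 mm); its flat top and this point are 84 mm above the ledge; z up
- comal: the comal and hob together, one fixed unit; origin under its centre at ledge height
- jar_short_lid (a point): centre of the top of the lid of the shortest jar, 70 mm above the ledge; jar 64 mm in diameter; z up. The three glass jars have like lids and stand in a row between the press and the hob, in any order
- jar_short: the shortest jar (glass, steel lid, 64 mm in diameter, 70 mm tall); origin at the centre of its underside
- press: the press, fixed; origin under the centre of its plates at ledge height, hinge 105 mm along its x. Other loose things, not to be touched, stand about: a scraper and a pot stand lying flat (12 mm high), a spoon rest (14 mm), a mortar and a mug (under 90 mm high) near the far edge
- jar_medium: bystander: glass jar with steel lid, 64 mm in diameter, 100 mm tall; origin at the centre of its underside
- jar_tall: bystander: glass jar with steel lid, 64 mm in diameter, 135 mm tall; origin at the centre of its underside
Things that resemble listed ones, but are neither listed nor needed, are in the scene too. What is shaped like the jar_short but green or pink is not meant.

How it is judged (in metres and radians):
On the way, in this order (a step that is already met when the one before it is completed fails the run):
1. the press's top plate is pushed fully shut (value of joint press_plate below 0.06 rad), for 0.2 s.
2. the fingertips point down at the middle of the comal, just above it (horizontal distance between the grasp point and comal_mid below 0.035 m and z of the grasp point in the frame of comal_mid between 0.005 and 0.09 m and value of joint press_plate below 0.06 rad), for 1.5 s.
3. the fingertips point down at the shortest jar's lid, just above it (horizontal distance between the grasp point and jar_short_lid below 0.025 m and z of the grasp point in the frame of jar_short_lid between 0.005 and 0.09 m and value of joint press_plate below 0.06 rad), for 1.5 s.
At the end, for the whole second after the job is handed in: Press shut (under 0.06 rad); gripper still points at the shortest jar: grasp point within 25 mm of the lid centre seen from above (35 mm at the comal before), fingertips clear and at most about 7 cm above it. Each pointing lasted 1.5 s. Only the press touched, jar upright, nothing moved (all of step 3 and angle between jar_short's own z axis and vertical below 0.1 rad).
It fails at once if the press was pushed roughly (over 60 N) (contact force between the fingers and press above 60 N).
It fails at once if the top plate of the press was lifted further open (value of joint press_plate above 1.3 rad).
It fails at once if the robot touched something other than the press ((contact force between the fingers and anything else above 0.3 N and contact force between the fingers and press below 0.02 N) or (contact force between the arm and anything else above 0.3 N and contact force between the arm and press below 0.02 N) or contact force between any of the fingers, the arm and jar_short above 0.3 N or contact force between any of the fingers, the arm and comal above 0.3 N or contact force between any of the fingers, the arm and jar_medium above 0.3 N or contact force between any of the fingers, the arm and jar_tall above 0.3 N).
It fails at once if a jar was moved, lifted or knocked by over 15 mm (distance of any of jar_short, jar_medium, jar_tall from where it was at the start of the episode above 0.015 m).
It also fails if it takes over 62 s, if anything falls off the work surface, if the arm or the gripper's body presses on something with over 40 N, if the wrist force passes 120 N, or if a joint passes its speed limit or range.

ROBOT

A 6-joint arm with a two-finger parallel gripper is mounted at the origin on the work surface. World frame = base frame: x ahead of the robot, y to its left, z up, the work surface at z = 0. Lengths are in m, angles in degrees, forces in N, time in s.
With the tool pointing down it reaches from about 0.25 to 0.725 m from the base axis. Payload 9.7 kg.
Tool frame: the origin (TCP) lies at the very end of the fingers, on their centre line; the grasp point (between the pads) lies 19 mm behind it; x points along the fingers, y is the direction in which the jaws open and shut, and the axes are right-handed (so a half turn about x gives the same grasp; the last joint's range is limited). The gripper opens to 85 mm and grips with 20 to 120 N. Pads are 22 mm wide; open, the fingers measure 114 mm over their backs; the gripper's body (76 mm by 85 mm) begins 54 mm behind the grasp point. The pads swing forward as they close: fully open they stand 13 mm farther back than shut.
Start: joints at [-71.333, 4.979, 10.078, 95.1, 0, 90], TCP at [0.176, -0.521, 0.231] pointing down, gripper open.
Joint ranges: [-179.16, 179.16], [-48.56, 103.87], [-65.8, 70.77], [-126.05, 130.52], [-82.76, 87.17], [-180, 180]. Speed limits (degrees/s): [127.2, 127.2, 147.25, 180, 180, 180].

INTERFACE

Orientations are given as [roll, pitch, yaw] about the fixed x, y, z axes, in that order (R = Rz(yaw) Ry(pitch) Rx(roll)).
In Python, from workcell import get_obs, cams, bot gives the robot as it stands.
- The arm moves only by the tool apply_moves, never from a script. Its argument "rows" is a list that holds one entry, the list of rows, each a list of 7 numbers: the shift along the tool's x, y, z in mm, then the turn, a rotation vector about the tool's x, y, z in rad, then the opening, from 0 (shut) to 1 (fully open). A call has 1 to 20 rows; each row is the pose to reach, as a shift and turn from the pose measured when the call began, along the tool's axes at that moment; what a row does not reach only later rows make up. A row lasts 1/10 s, in which the tool goes at most 50 mm and 8.59 degrees, less where a joint would pass 70% of its speed; a pose out of reach is approached as far as the arm can. A call with a gripper value outside its range is refused whole. The fingers move at their own pace and stop on an object; "newtons" is the grip in N (left out, the last holds). Time passes only in rows, so rows that repeat a pose let the fingers close. It gives the time, the measured TCP pose, the force and the opening at its end, in the units of the state.
- get_obs(): the state, without advancing time (a new reading comes with each control period).
- cams.camera(name): name is "scene" or "top"; returns a dict with "pixels" (480x640x3 uint8, red, green, blue), "range_z" (480x640 float32, m along the optical axis (not along the pixel's ray), 0 where there is no reading), "fx", "fy", "cx", "cy" (pixels), "D" ([k1, k2, p1, p2, k3] as OpenCV has them; the pictures are not rectified), "eye" and "attitude" of the camera in the world. Camera axes: x right, y up, looking along -z (the intrinsics and any distortion apply to the point x, -y, -z); pixel columns grow to the right and rows downward; lengths in m; the calibration is good to about 2 mm. A picture is of the moment at which its call begins.
- bot.job_done(): hands the job in, once; it reports no verdict.
Trained networks look in a picture, given as the dict that the camera call returned (one of the last four; its "shot" number tells which), for a name from the list of things; names that differ only in an ending like _2 or _b are one class to them, and where a whole thing is asked for, a point or a joint stands for the part that bears it (a point fixed in the world has none). Each returns a list of dicts, best first, with "confidence" (0 to 1); they miss things now and then, are a little off and sometimes report something else, mostly with a low value. They report only what shows in the picture. A call takes as long as a camera call. They do not tell look-alikes from the thing itself.
- cams.find_in(label, picture): "at" ([x, y, z] in m, in world coordinates, good to about 4 mm: the middle of the surface that is visible of it).
The state is a dict: "time": time; "q": joint angles; "qd": joint speeds; "joint_efforts": joint torques, N m; "ee_pos": TCP position; "tcp_rot": TCP orientation; "wrist_force": force on the tool from outside, world axes, zero at the start; "torque": the same for the moment, N m; "opening": finger opening in m.
Only numpy, scipy, OpenCV 4.12 (cv2) and the standard library are available. Lean on these libraries where they do the work, as an engineer would, in place of code of your own. Each camera call takes 0.05 s, during which the arm holds its last target.

## Working session

There is one attempt and no reset: what is moved stays moved. The work goes in short steps, Python scripts to look and compute and a tool call to move; the robot and the scene stay as the last step left them, time stands still between calls to the robot, and variables do not carry over. Pictures are saved under pics/ and viewed, and the job is handed in when it is done.

Besides the shell and the picture viewer there is one more tool, called after ">>>" as name(argument=value, ...) on one line, values as JSON. apply_moves: Moves the arm, as the interface text tells. Its arguments: {"type":"object","properties":{"rows":{"type":"array"},"newtons":{"type":"number"}},"required":["rows"]}

```bash
ls; mkdir -p pics; cat > h.py <<'E'
import numpy as np, cv2
from workcell import get_obs, cams, bot
from scipy.spatial.transform import Rotation as R
def att(c):
    a=np.array(c["attitude"],float)
    if a.shape==(3,3): return a
    if a.size==4: return None
    return R.from_euler('xyz',a,degrees=True).as_matrix()
def cloud(c):
    K=np.array([[c["fx"],0,c["cx"]],[0,c["fy"],c["cy"]],[0,0,1.]])
    v,u=np.mgrid[0:480,0:640]
    p=cv2.undistortPoints(np.stack([u,v],-1).reshape(-1,1,2).astype(np.float64),K,np.array(c["D"],float)).reshape(480,640,2)
    z=c["range_z"]
    P=np.stack([p[...,0]*z,-p[...,1]*z,-z],-1)
    W=P@att(c).T+np.array(c["eye"])
    W[z==0]=np.nan
    return W
def save(c,n): cv2.imwrite(n,c["pixels"][...,::-1])
E
python3 - <<'E'
from h import *
print(get_obs())
for n in ["scene","top"]:
    c=cams.camera(n); save(c,f"pics/{n}0.png"); np.savez(f"{n}0.npz",W=cloud(c),px=c["pixels"])
    print(n,{k:c[k] for k in c if k not in("pixels","range_z")})
    for l in ["press","press_plate","press_tab","press_hinge","comal_mid","comal","jar_short","jar_short_lid","jar_medium","jar_tall"]:
        try: print(l,[(np.round(d["at"],3),round(d["confidence"],2)) for d in cams.find_in(l,c)])
        except Exception as e: print(l,e)
E
```

```text
pics
{'time': 0.0, 'q': array([-7.13335593e+01,  5.01335472e+00,  1.00332069e+01,  9.50977943e+01,
       -1.82084492e-04,  8.99982290e+01]), 'qd': array([ 0.02919863,  0.04220707,  0.00866584, -0.04105483, -0.10044312,
       -0.00909275]), 'joint_efforts': array([-3.74383353e-04, -5.20395041e+01,  4.64799678e+01,  1.65563315e-02,
        1.00593145e-04,  3.81311656e-05]), 'ee_pos': array([ 0.17596038, -0.52085977,  0.23055025]), 'tcp_rot': array([-89.86791979,  89.92205766, 108.80029203]), 'wrist_force': array([-0.72054955, -0.13815186, -0.40986926]), 'torque': array([ 0.00904373,  0.01081089, -0.01655559]), 'opening': 0.08520292712867464}
scene {'fx': 446.7210569994671, 'fy': 446.7210569994671, 'cx': 310.6059667467255, 'cy': 236.00411878303285, 'D': array([-0.00309936,  0.        ,  0.        ,  0.        ,  0.        ]), 'eye': array([ 1.08040667, -0.12810679,  0.64993076]), 'attitude': array([42.2991584 ,  0.83340468, 75.66902507]), 'shot': 1}
press [(array([ 0.541, -0.264,  0.112]), 0.88), (array([ 0.591, -0.021,  0.06 ]), 0.54)]
press_plate [(array([ 0.534, -0.263,  0.126]), 0
[... 1180 characters left out ...]
-0.263,  0.136]), 0.91)]
press_hinge [(array([ 0.503, -0.252,  0.115]), 0.95)]
comal_mid [(array([0.498, 0.226, 0.086]), 0.7)]
comal [(array([0.493, 0.223, 0.085]), 0.92)]
jar_short [(array([ 0.467, -0.09 ,  0.072]), 0.8), (array([ 0.567, -0.018,  0.072]), 0.79), (array([ 0.806, -0.086,  0.072]), 0.7), (array([ 0.66 , -0.098,  0.072]), 0.67)]
jar_short_lid [(array([ 0.663, -0.099,  0.066]), 0.83), (array([ 0.814, -0.084,  0.071]), 0.73), (array([ 0.567, -0.016,  0.07 ]), 0.64), (array([ 0.469, -0.095,  0.069]), 0.56), (array([0.672, 0.022, 0.1  ]), 0.15)]
jar_medium [(array([ 0.567, -0.016,  0.073]), 0.74), (array([0.674, 0.023, 0.101]), 0.71)]
jar_tall [(array([0.437, 0.01 , 0.136]), 0.98)]
```

View pics/scene0.png

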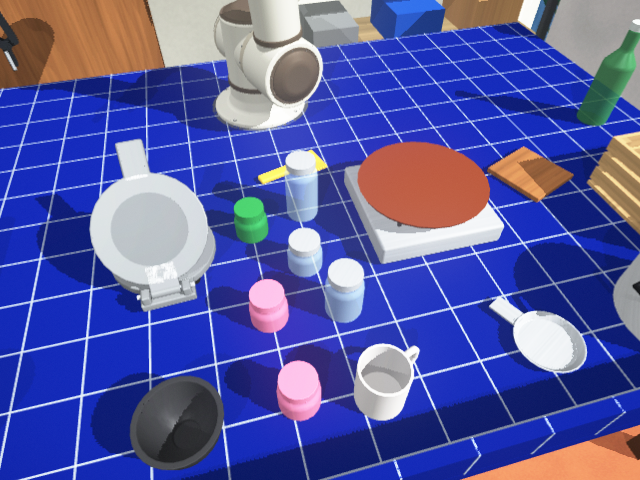

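View pics/top0.png

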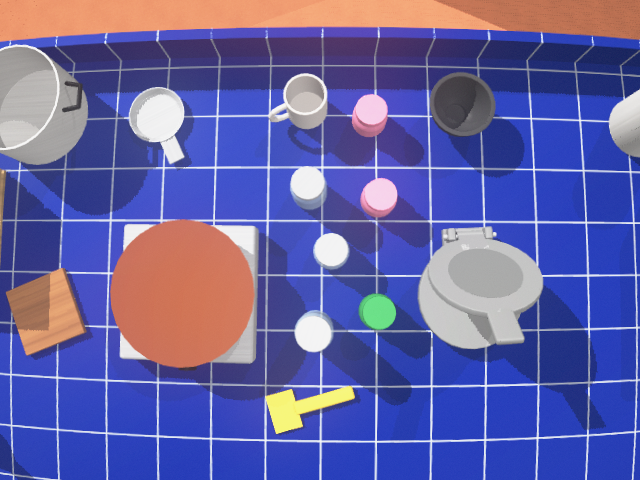

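The scene picture shows the press at (150,230) with its hinge at (168,285) on the far side and its tab at (130,155) towards the robot. The jars are tall (302,185), short (305,252) and medium (345,290), with one green and two pink look-alikes, and the comal is at (425,180). The top picture has the short jar at (331,250), the comal at (183,293) and the tab at (508,325). The two cameras disagree by 2–4 cm in x, so I'm checking that with my own clouds.

```bash
python3 - <<'E'
from h import *
for n in ["scene","top"]:
    d=np.load(f"{n}0.npz"); W=d["W"]; px=d["px"]
    hsv=cv2.cvtColor(px,cv2.COLOR_RGB2HSV)
    tab=(hsv[...,0]>105)&(hsv[...,0]<130)&(hsv[...,1]>200)
    m=tab&np.isfinite(W[...,2])&(np.abs(W[...,0]-.45)<.4)&(np.abs(W[...,1])<.5)
    P=W[m]; A=np.c_[P[:,:2],np.ones(len(P))]; s=np.linalg.lstsq(A,P[:,2],rcond=None)[0]
    print(n,"plane",s,"med z",np.median(P[:,2]))
    m=((hsv[...,0]<12))&(hsv[...,1]>120)&(abs(W[...,2]-.084)<.02)&(W[...,0]<.75)&(W[...,1]<.42)
    P=W[m]; (cx,cy),r=cv2.minEnclosingCircle(P[:,:2].astype(np.float32)); print(" comal",cx,cy,r,np.median(P[:,2]),P[:,:2].mean(0),np.percentile(P[:,0],[.5,99.5]),np.percentile(P[:,1],[.5,99.5]))
    g=hsv[...,1]<60
    for nm,x,y,h in [("short",.567,-.017,.07),("med",.672,.022,.1),("tall",.437,.01,.135)]:
        m=(abs(W[...,2]-h)<.012)&(np.hypot(W[...,0]-x,W[...,1]-y)<.06)&g
        P=W[m]
        if len(P)>10: print(nm,cv2.minEnclosingCircle(P[:,:2].astype(np.float32)),np.median(P,0),len(P))
    m=(hsv[...,0]>45)&(hsv[...,0]<75)&(hsv[...,1]>150)&(W[...,0]<.7)&(W[...,0]>.3)&(abs(W[...,1]+.09)<.1)&(W[...,2]>.06)
    print("green",np.median(W[m],0))
    print("yellow",np.nanmedian(W[(hsv[...,0]>25)&(hsv[...,0]<35)&(hsv[...,1]>200)],0))
E
```

```text
scene plane [ 0.00147527 -0.00157501  0.00058377] med z 0.0016387217376025442
 comal 0.03074270486831665 -0.182817742228508 0.7478370070457458 0.0844162043821734 [0.50214081 0.22966045] [0.37616858 0.61523201] [0.11363101 0.35210714]
short ((0.572741687297821, -0.01880430057644844), 0.029392166063189507) [ 0.57809763 -0.02025617  0.07048438] 730
med ((0.6820518970489502, 0.021018415689468384), 0.028841516003012657) [0.68640236 0.01949005 0.10048702] 965
tall ((0.43651309609413147, 0.009966778568923473), 0.029888974502682686) [0.44383719 0.00722809 0.1354001 ] 597
green [ 0.4719119  -0.10020927  0.07055953]
yellow [nan nan nan]
top plane [0.00035094 0.00157939 0.00033589] med z 7.819611963777451e-05
 comal 0.4957118630409241 0.23833133280277252 0.12411686778068542 0.08466991023452025 [0.49548483 0.23658495] [0.37734067 0.61421284] [0.11986655 0.35623323]
short ((0.5720567107200623, -0.014142021536827087), 0.028261082246899605) [ 0.57241123 -0.01451024  0.07030995] 854
med ((0.6815710067749023, 0.026280542835593224), 0.028383605182170868) [0.68016353 0.02572291 0.10031632] 901
tall ((0.4359005093574524, 0.013419370166957378), 0.028033092617988586) [0.43669708 0.01300626 0.13527376] 1006
green [nan nan nan]
yellow [nan nan nan]
  return np.nanmean(a, axis, out=out, keepdims=keepdims)
  return _methods._mean(a, axis=axis, dtype=dtype,
  ret = um.true_divide(
```

```bash
python3 - <<'E'
from h import *
for n in ["scene","top"]:
    W=np.load(f"{n}0.npz")["W"]
    m=(W[...,0]>.25)&(W[...,0]<.66)&(W[...,1]<-.13)&(W[...,1]>-.42)&(W[...,2]>.075)
    P=W[m]
    rng=np.random.default_rng(0);best=0
    for i in range(600):
        a=P[rng.choice(len(P),3,replace=False)];nn=np.cross(a[1]-a[0],a[2]-a[0]);nn/=np.linalg.norm(nn)+1e-12
        k=abs((P-a[0])@nn)<.002
        if k.sum()>best: best=k.sum();K=k
    Q=P[K];c=Q.mean(0);nv=np.linalg.svd(Q-c,full_matrices=False)[2][2]; nv*=np.sign(nv[2])
    ang=np.arccos(nv[2]); print(n,len(P),best,"n",nv,"ang",ang,"yaw of n",np.degrees(np.arctan2(nv[1],nv[0])),"c",c)
    # hinge x dir: level; plate opens => normal tilts toward hinge(+x)
    hx=np.array([nv[0],nv[1],0]);hx/=np.linalg.norm(hx)
    up=-(hx-nv*(hx@nv));up/=np.linalg.norm(up); up=up*np.sign(up[2]); side=np.cross(nv,up)
    e=(Q-c)@np.c_[up,side]; print(" along",np.percentile(e[:,0],[0,.5,99.5,100]))
    k=e[:,0]>np.percentile(e[:,0],99.9)-.05
    for lo in np.arange(-.12,.2,.02):
        s=e[(e[:,0]>lo)&(e[:,0]<lo+.02)]
        if len(s)>5: print("  %.2f n%d side %.3f %.3f"%(lo,len(s),*np.percentile(s[:,1],[1,99])))
    top=e[:,0].max(); print(" tip",c+up*np.percentile(e[:,0],99.8)+side*np.median(e[e[:,0]>top-.04,1]))
E
```

```text
scene 10562 9112 n [0.73906981 0.03971202 0.67245726] ang 0.8332725119124358 yaw of n 3.07568371790001 c [ 0.52238296 -0.26780179  0.13753216]
 along [-0.08586178 -0.08317783  0.12367794  0.12738894]
  -0.10 n178 side -0.061 0.055
  -0.08 n985 side -0.075 0.072
  -0.06 n1143 side -0.084 0.081
  -0.04 n1211 side -0.090 0.087
  -0.02 n1266 side -0.090 0.087
  0.00 n1222 side -0.087 0.084
  0.02 n1099 side -0.079 0.077
  0.04 n880 side -0.066 0.064
  0.06 n433 side -0.044 0.040
  0.08 n297 side -0.021 0.018
  0.10 n294 side -0.022 0.018
  0.12 n104 side -0.021 0.017
 tip [ 0.43798629 -0.27111859  0.23048491]
top 7520 6591 n [0.73761134 0.03659287 0.67423324] ang 0.8308703538920637 yaw of n 2.8401129907224556 c [ 0.51692417 -0.26088372  0.14214147]
 along [-0.09186067 -0.08968556  0.11851524  0.12137285]
  -0.10 n292 side -0.066 0.067
  -0.08 n648 side -0.077 0.078
  -0.06 n760 side -0.084 0.085
  -0.04 n831 side -0.088 0.090
  -0.02 n885 side -0.088 0.089
  0.00 n872 side -0.083 0.084
  0.02 n820 side -0.072 0.075
  0.04 n641 side -0.057 0.060
  0.06 n271 side -0.027 0.032
  0.08 n264 side -0.019 0.021
  0.10 n295 side -0.019 0.021
  0.12 n12 side -0.016 0.017
 tip [ 0.43623781 -0.26493107  0.23063204]
```

```bash
cat >> h.py <<'E'
def rows(targets, Rt=None):
    o=get_obs(); R0=R.from_euler('xyz',o["tcp_rot"],degrees=True); p=o["ee_pos"]
    for t in targets: print(np.round(t,3), np.round(R0.inv().apply(np.array(t)-p)*1000,0))
    if Rt is not None: print("rotvec",np.round((R0.inv()*Rt).as_rotvec(),3))
E
python3 - <<'E'
from h import *
o=get_obs();R0=R.from_euler('xyz',o["tcp_rot"],degrees=True);print(R0.as_matrix().round(3))
# candidates: tool x down, tool y = +-(hinge axis) , hinge x axis yaw 3deg
for s in (1,-1):
    for a in (3,93):
        y=s*np.array([np.cos(np.radians(a)),np.sin(np.radians(a)),0]);x=np.array([0,0,-1.]);z=np.cross(x,y)
        print(s,a,(R0.inv()*R.from_matrix(np.c_[x,y,z])).as_rotvec().round(3))
rows([(.176,-.521,.34),(.5,-.266,.34),(.5,-.266,.24)])
E
```

```text
[[ 0.     0.32  -0.947]
 [-0.    -0.947 -0.32 ]
 [-1.     0.    -0.   ]]
1 3 [-1.297  0.    -0.   ]
1 93 [-2.868  0.    -0.   ]
-1 3 [ 1.844 -0.    -0.   ]
-1 93 [ 0.273 -0.    -0.   ]
[ 0.176 -0.521  0.34 ] [-109.   -0.   -0.]
[ 0.5   -0.266  0.34 ] [-109. -138. -389.]
[ 0.5   -0.266  0.24 ] [  -9. -138. -389.]
```

>>> apply_moves(rows=[[[-40, 0, 0, 0, 0, 0, 0], [-80, 0, 0, 0.05, 0, 0, 0], [-109, 0, 0, 0.1, 0, 0, 0], [-109, -14, -39, 0.15, 0, 0, 0], [-109, -28, -78, 0.2, 0, 0, 0], [-109, -42, -117, 0.25, 0, 0, 0], [-109, -56, -156, 0.273, 0, 0, 0], [-109, -70, -195, 0.273, 0, 0, 0], [-109, -84, -234, 0.273, 0, 0, 0], [-109, -98, -273, 0.273, 0, 0, 0], [-109, -112, -312, 0.273, 0, 0, 0], [-109, -126, -351, 0.273, 0, 0, 0], [-109, -138, -389, 0.273, 0, 0, 0], [-109, -138, -389, 0.273, 0, 0, 0], [-109, -138, -389, 0.273, 0, 0, 0], [-109, -138, -389, 0.273, 0, 0, 0]]])

```text
time: 2.7
ee_pos: [0.4999, -0.2663, 0.3405]
tcp_rot: [89.4, 90.0, -87.6]
wrist_force: [0.2, 0.6, 0.4]
opening: 0.0001
```

```bash
cat >> h.py <<'E'
H=np.array([.601,-.259,.042]);hx=np.array([.9986,.053,0])
def arc(th,r=.215,off=.011):
    return H+r*(-np.cos(th)*hx+np.array([0,0,np.sin(th)]))+.006*(np.sin(th)*hx+np.array([0,0,np.cos(th)]))+off*hx
E
python3 - <<'E'
from h import *
rows([arc(t) for t in (1.,.95,.9,.85,.8,.75,.7,.65,.6,.55,.5,.45,.4)])
E
```

```text
[ 0.501 -0.264  0.226] [114.  -2.  -1.]
[ 0.492 -0.265  0.22 ] [120.  -2.   8.]
[ 0.483 -0.265  0.214] [126.  -2.  17.]
[ 0.475 -0.266  0.207] [133.  -2.  25.]
[ 0.467 -0.266  0.2  ] [140.  -2.  33.]
[ 0.459 -0.267  0.193] [148.  -2.  41.]
[ 0.452 -0.267  0.185] [155.  -2.  48.]
[ 0.445 -0.267  0.177] [164.  -2.  55.]
[ 0.438 -0.268  0.168] [172.  -2.  62.]
[ 0.432 -0.268  0.159] [181.  -2.  68.]
[ 0.426 -0.268  0.15 ] [190.  -2.  74.]
[ 0.421 -0.269  0.141] [200.  -2.  79.]
[ 0.417 -0.269  0.131] [209.  -2.  83.]
```

>>> apply_moves(rows=[[[40, -2, 0, 0, 0, 0, 0], [80, -2, 0, 0, 0, 0, 0], [114, -2, -1, 0, 0, 0, 0], [120, -2, 8, 0, 0, 0, 0], [126, -2, 17, 0, 0, 0, 0], [133, -2, 25, 0, 0, 0, 0], [140, -2, 33, 0, 0, 0, 0], [148, -2, 41, 0, 0, 0, 0], [148, -2, 41, 0, 0, 0, 0], [148, -2, 41, 0, 0, 0, 0]]])

```text
time: 3.7
ee_pos: [0.4584, -0.2671, 0.193]
tcp_rot: [127.9, 90.0, -49.2]
wrist_force: [0.7, -0.8, 0.8]
opening: 0.0004
```

```bash
python3 - <<'E'
from h import *
print(get_obs()["wrist_force"])
c=cams.camera("scene");save(c,"pics/scene1.png")
rows([arc(t) for t in (.7,.65,.6,.55,.5,.45,.4,.35,.3,.25,.2,.15,.1,.05,0,-.02)])
E
```

```text
[ 0.69087169 -0.75070448  0.76394018]
[ 0.452 -0.267  0.185] [ 8. -0.  7.]
[ 0.445 -0.267  0.177] [16. -0. 14.]
[ 0.438 -0.268  0.168] [25. -0. 21.]
[ 0.432 -0.268  0.159] [33. -0. 27.]
[ 0.426 -0.268  0.15 ] [43. -0. 32.]
[ 0.421 -0.269  0.141] [52. -0. 37.]
[ 0.417 -0.269  0.131] [62. -0. 42.]
[ 0.412 -0.269  0.121] [72. -0. 46.]
[ 0.409 -0.269  0.111] [82. -0. 50.]
[ 0.405 -0.269  0.101] [92. -0. 53.]
[ 0.403 -0.27   0.091] [102.  -0.  56.]
[ 0.401 -0.27   0.08 ] [113.  -0.  58.]
[ 0.399 -0.27   0.069] [124.  -0.  60.]
[ 0.398 -0.27   0.059] [134.  -0.  61.]
[ 0.397 -0.27   0.048] [145.  -0.  62.]
[ 0.397 -0.27   0.044] [149.  -0.  62.]
```

View pics/scene1.png

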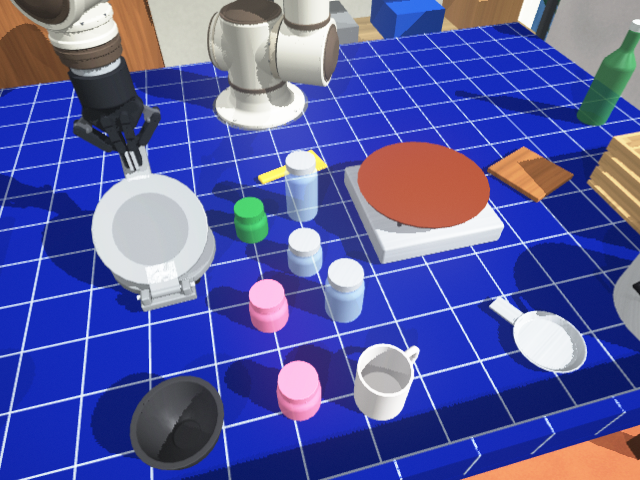

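The picture shows the shut fingertips centred on the tab at about (135,162), and the force is still small. I'm carrying on along the arc.

>>> apply_moves(rows=[[[8, 0, 7, 0, 0, 0, 0], [16, 0, 14, 0, 0, 0, 0], [25, 0, 21, 0, 0, 0, 0], [33, 0, 27, 0, 0, 0, 0], [43, 0, 32, 0, 0, 0, 0], [52, 0, 37, 0, 0, 0, 0], [62, 0, 42, 0, 0, 0, 0], [62, 0, 42, 0, 0, 0, 0]]])

```text
time: 4.55
ee_pos: [0.4157, -0.2688, 0.1294]
tcp_rot: [-29.0, 89.9, 153.9]
wrist_force: [0.4, 0.8, 0.2]
opening: 0.0
```

```bash
python3 - <<'E'
from h import *
print(get_obs()["wrist_force"])
c=cams.camera("scene");save(c,"pics/scene2.png")
rows([arc(t) for t in (.35,.3,.25,.2,.15,.1,.05,0,-.02)])
E
```

```text
[0.36985879 0.81423076 0.1598356 ]
[ 0.412 -0.269  0.121] [ 9. -0.  4.]
[ 0.409 -0.269  0.111] [19. -0.  7.]
[ 0.405 -0.269  0.101] [29. -0. 11.]
[ 0.403 -0.27   0.091] [40. -0. 13.]
[ 0.401 -0.27   0.08 ] [50.  0. 16.]
[ 0.399 -0.27   0.069] [61.  0. 17.]
[ 0.398 -0.27   0.059] [71.  0. 18.]
[ 0.397 -0.27   0.048] [82.  0. 19.]
[ 0.397 -0.27   0.044] [86.  0. 19.]
```

View pics/scene2.png

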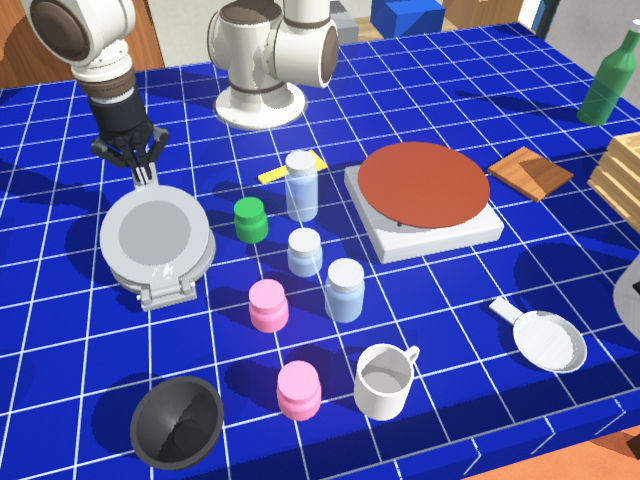

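The plate follows the fingers: the disc is now lower, with its middle at about (155,232). Now to push it the rest of the way, slowly near the stop.

>>> apply_moves(rows=[[[9, 0, 4, 0, 0, 0, 0], [19, 0, 7, 0, 0, 0, 0], [29, 0, 11, 0, 0, 0, 0], [40, 0, 13, 0, 0, 0, 0], [50, 0, 16, 0, 0, 0, 0], [58, 0, 17, 0, 0, 0, 0], [65, 0, 18, 0, 0, 0, 0], [70, 0, 18, 0, 0, 0, 0], [74, 0, 19, 0, 0, 0, 0], [77, 0, 19, 0, 0, 0, 0], [77, 0, 19, 0, 0, 0, 0]]])

```text
time: 5.7
ee_pos: [0.397, -0.2697, 0.0528]
tcp_rot: [-32.9, 89.9, 150.0]
wrist_force: [-0.9, 0.4, 1.1]
opening: 0.0
```

```bash
python3 - <<'E'
from h import *
print(get_obs()["wrist_force"])
c=cams.camera("scene");save(c,"pics/scene3.png")
W=cloud(c)
for u,v in [(150,235),(180,240),(155,205),(155,260),(130,230)]: print(W[v-2:v+3,u-2:u+3].reshape(-1,3).mean(0).round(4))
E
```

```text
[-0.87017278  0.43048069  1.12011394]
[ 0.4725 -0.2846  0.0523]
[ 0.4987 -0.2321  0.0516]
[ 0.4082 -0.271   0.0651]
[ 0.5354 -0.2769  0.0522]
[ 0.45   -0.3204  0.0524]
```

View pics/scene3.png

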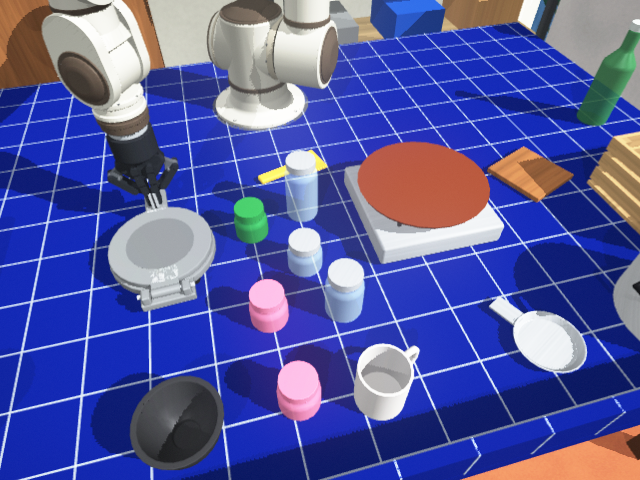

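>>> apply_moves(rows=[[[1, 0, 0, 0, 0, 0, 0], [2, 0, 0, 0, 0, 0, 0], [3, 0, 0, 0, 0, 0, 0], [4, 0, 0, 0, 0, 0, 0], [4, 0, 0, 0, 0, 0, 0]]])

```text
time: 6.25
ee_pos: [0.3971, -0.2698, 0.0489]
tcp_rot: [-34.4, 89.9, 148.5]
wrist_force: [-0.5, 0.2, 0.9]
opening: -0.0002
```

>>> apply_moves(rows=[[[1, 0, 0, 0, 0, 0, 0], [2, 0, 0, 0, 0, 0, 0], [2, 0, 0, 0, 0, 0, 0]]])

```text
time: 6.55
ee_pos: [0.3971, -0.2698, 0.048]
tcp_rot: [-11.5, 90.0, 171.4]
wrist_force: [-4.7, 2.4, 10.5]
opening: -0.0
```

The force jumped to about 11 N, so the plate has met the stop. I'll press another 1 mm and hold, then rise and check the plate.

>>> apply_moves(rows=[[[1, 0, 0, 0, 0, 0, 0], [1, 0, 0, 0, 0, 0, 0], [1, 0, 0, 0, 0, 0, 0], [1, 0, 0, 0, 0, 0, 0]]])

```text
time: 6.95
ee_pos: [0.3971, -0.2698, 0.0479]
tcp_rot: [122.2, 90.0, -54.8]
wrist_force: [-3.8, 2.5, 10.3]
opening: 0.0003
```

>>> apply_moves(rows=[[[-10, 0, 0, 0, 0, 0, 0], [-30, 0, 0, 0, 0, 0, 0], [-70, 0, 0, 0, 0, 0, 0], [-110, 0, 0, 0, 0, 0, 0], [-150, 0, 0, 0, 0, 0, 0], [-190, 0, 0, 0, 0, 0, 0], [-230, 0, 0, 0, 0, 0, 0], [-230, 0, 0, 0, 0, 0, 0]]])

```text
time: 7.75
ee_pos: [0.3981, -0.2704, 0.2838]
tcp_rot: [142.8, 89.5, -34.2]
wrist_force: [-0.1, -0.2, 0.5]
opening: -0.0
```

```bash
python3 - <<'E'
from h import *
for n in ("scene","top"):
    c=cams.camera(n);W=cloud(c)
    m=(np.hypot(W[...,0]-.496,W[...,1]+.265)<.085)&(W[...,2]>.04)&(W[...,2]<.075)
    P=W[m];med=np.median(P[:,2]);P=P[abs(P[:,2]-med)<.012]
    s=np.linalg.lstsq(np.c_[P[:,:2],np.ones(len(P))],P[:,2],rcond=None)[0];print(n,s,med)
    m=(abs(W[...,0]-.362)<.012)|0; t=(abs(W[...,0]-.37)<.02)&(abs(W[...,1]+.27)<.015)&(W[...,2]>.02)&(W[...,2]<.1); print("tab z",np.median(W[t],0),t.sum())
print(get_obs()["ee_pos"])
rows([(.40,-.17,.28),(.43,.05,.28),(.496,.237,.28),(.496,.237,.114)])
E
```

```text
scene [ 0.0097797  -0.00658626  0.04323092] 0.049859537687179656
tab z [ 0.37220321 -0.27026133  0.04888893] 198
top [-8.22217241e-06  8.04135928e-04  4.84325525e-02] 0.048201002902786394
tab z [ 0.37058701 -0.26969     0.04809145] 381
[ 0.39749589 -0.26998996  0.27891682]
[ 0.4  -0.17  0.28] [  -1. -100.   -8.]
[0.43 0.05 0.28] [  -1. -318.  -49.]
[0.496 0.237 0.28 ] [  -2. -501. -124.]
[0.496 0.237 0.114] [ 164. -502. -124.]
```

The press is shut: the plate is level and the tab face is at z = 0.048. Now to the comal.

>>> apply_moves(rows=[[[0, -40, -10, 0, 0, 0, 0], [0, -80, -20, 0, 0, 0, 0], [0, -120, -30, 0, 0, 0, 0], [0, -160, -40, 0, 0, 0, 0], [0, -200, -50, 0, 0, 0, 0], [0, -240, -60, 0, 0, 0, 0], [0, -280, -69, 0, 0, 0, 0], [0, -320, -79, 0, 0, 0, 0], [0, -360, -89, 0, 0, 0, 0], [0, -400, -99, 0, 0, 0, 0], [0, -440, -109, 0, 0, 0, 0], [0, -480, -119, 0, 0, 0, 0], [0, -502, -124, 0, 0, 0, 0], [0, -502, -124, 0, 0, 0, 0], [40, -502, -124, 0, 0, 0, 0], [80, -502, -124, 0, 0, 0, 0], [110, -502, -124, 0, 0, 0, 0], [110, -502, -124, 0, 0, 0, 0]]])

```text
time: 9.65
ee_pos: [0.5124, 0.07, 0.2081]
tcp_rot: [-88.8, 88.1, 98.0]
wrist_force: [-0.1, 0.3, 1.1]
opening: 0.0
```

```bash
python3 - <<'E'
from h import *
o=get_obs();print(o["ee_pos"],o["q"].round(1))
rows([(.496,.237,.114)])
E
```

```text
[0.51236398 0.06999014 0.20814808] [6.700e+00 1.000e-01 2.400e+00 9.240e+01 1.900e+00 1.799e+02]
[0.496 0.237 0.114] [ 100. -165.   -4.]
```

Joint 6 ran into its limit at 180° on the way, so the move stopped short. Nothing was touched. I'll turn the wrist back by about 1.4 rad in place (free air) and go on from there.

>>> apply_moves(rows=[[[-20, 0, 0, -0.12, 0, 0, 0], [-40, 0, 0, -0.24, 0, 0, 0], [-40, 0, 0, -0.36, 0, 0, 0], [-40, 0, 0, -0.48, 0, 0, 0], [-40, 0, 0, -0.6, 0, 0, 0], [-40, 0, 0, -0.72, 0, 0, 0], [-40, 0, 0, -0.84, 0, 0, 0], [-40, 0, 0, -0.96, 0, 0, 0], [-40, 0, 0, -1.08, 0, 0, 0], [-40, 0, 0, -1.2, 0, 0, 0], [-40, 0, 0, -1.3, 0, 0, 0], [-40, 0, 0, -1.4, 0, 0, 0], [-40, 0, 0, -1.4, 0, 0, 0]]])

```text
time: 10.95
ee_pos: [0.5124, 0.0684, 0.2474]
tcp_rot: [-168.2, 88.1, 98.9]
wrist_force: [-0.4, 0.0, -0.0]
opening: -0.0003
```

```bash
python3 - <<'E'
from h import *
o=get_obs();print(o["ee_pos"],o["q"].round(1));R0=R.from_euler('xyz',o["tcp_rot"],degrees=True);print(R0.as_matrix().round(3))
y=R0.as_matrix()[:,1].copy();y[2]=0;y/=np.linalg.norm(y);x=np.array([0,0,-1.])
rows([(.496,.237,.25),(.496,.237,.114)],R.from_matrix(np.c_[x,y,np.cross(x,y)]))
E
```

```text
[0.51240717 0.06842586 0.24744965] [ 6.6  0.9  7.6 96.8  1.9 99.5]
[[-0.005  0.999 -0.051]
 [ 0.033 -0.051 -0.998]
 [-0.999 -0.007 -0.033]]
[0.496 0.237 0.25 ] [   3.  -25. -167.]
[0.496 0.237 0.114] [ 139.  -24. -163.]
rotvec [-0.    -0.033  0.007]
```

>>> apply_moves(rows=[[[2, -6, -40, 0, -0.015, 0.003, 0], [3, -12, -80, 0, -0.033, 0.007, 0], [3, -18, -120, 0, -0.033, 0.007, 0], [3, -25, -166, 0, -0.033, 0.007, 0], [40, -25, -166, 0, -0.033, 0.007, 0], [80, -24, -165, 0, -0.033, 0.007, 0], [110, -24, -164, 0, -0.033, 0.007, 0], [130, -24, -163, 0, -0.033, 0.007, 0], [139, -24, -163, 0, -0.033, 0.007, 0], [139, -24, -163, 0, -0.033, 0.007, 0]]])

```text
time: 11.95
ee_pos: [0.4956, 0.2366, 0.1129]
tcp_rot: [-49.2, 89.9, -142.2]
wrist_force: [-0.7, -0.1, 0.2]
opening: 0.0003
```

```bash
python3 - <<'E'
from h import *
o=get_obs();print(o["ee_pos"],o["q"].round(1),o["wrist_force"]);R0=R.from_euler('xyz',o["tcp_rot"],degrees=True);print(R0.as_matrix().round(3))
c=cams.camera("scene");save(c,"pics/scene4.png")
E
```

```text
[0.49557605 0.23655807 0.11288615] [ 25.5   4.3  -3.8  82.1  -0.  118.6] [-0.73305388 -0.07976672  0.17934832]
[[-0.002  0.999 -0.053]
 [-0.001 -0.053 -0.999]
 [-1.    -0.001  0.001]]
```

View pics/scene4.png

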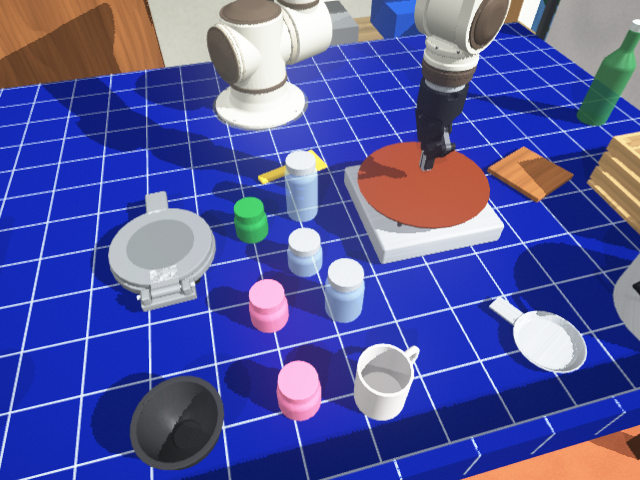

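The fingertips at (425,165) hover just above the middle of the comal (425,182), and the press is shut at (160,245). Holding for a bit over 2 s.

>>> apply_moves(rows=[[[0, 0, 0, 0, 0, 0, 0], [0, 0, 0, 0, 0, 0, 0], [0, 0, 0, 0, 0, 0, 0], [0, 0, 0, 0, 0, 0, 0], [0, 0, 0, 0, 0, 0, 0], [0, 0, 0, 0, 0, 0, 0], [0, 0, 0, 0, 0, 0, 0], [0, 0, 0, 0, 0, 0, 0], [0, 0, 0, 0, 0, 0, 0], [0, 0, 0, 0, 0, 0, 0], [0, 0, 0, 0, 0, 0, 0], [0, 0, 0, 0, 0, 0, 0], [0, 0, 0, 0, 0, 0, 0], [0, 0, 0, 0, 0, 0, 0], [0, 0, 0, 0, 0, 0, 0], [0, 0, 0, 0, 0, 0, 0], [0, 0, 0, 0, 0, 0, 0], [0, 0, 0, 0, 0, 0, 0], [0, 0, 0, 0, 0, 0, 0], [0, 0, 0, 0, 0, 0, 0]]])

```text
time: 14.0
ee_pos: [0.4961, 0.2368, 0.1142]
tcp_rot: [19.8, 90.0, -73.2]
wrist_force: [-0.4, 0.7, 0.3]
opening: 0.0002
```

```bash
python3 - <<'E'
from h import *
o=get_obs();print(o["ee_pos"],o["time"])
rows([(.496,.237,.25),(.572,-.016,.25),(.572,-.016,.102)])
E
```

```text
[0.4961483  0.23679398 0.11423894] 14.0
[0.496 0.237 0.25 ] [-136.   -0.   -0.]
[ 0.572 -0.016  0.25 ] [-136.   89.  248.]
[ 0.572 -0.016  0.102] [ 12.  89. 248.]
```

>>> apply_moves(rows=[[[-40, 0, 0, 0, 0, 0, 0], [-80, 0, 0, 0, 0, 0, 0], [-120, 0, 0, 0, 0, 0, 0], [-136, 0, 0, 0, 0, 0, 0], [-136, 14, 38, 0, 0, 0, 0], [-136, 28, 76, 0, 0, 0, 0], [-136, 42, 114, 0, 0, 0, 0], [-136, 56, 152, 0, 0, 0, 0], [-136, 70, 190, 0, 0, 0, 0], [-136, 82, 228, 0, 0, 0, 0], [-136, 89, 248, 0, 0, 0, 0], [-136, 89, 248, 0, 0, 0, 0], [-136, 89, 248, 0, 0, 0, 0], [-100, 89, 248, 0, 0, 0, 0], [-60, 89, 248, 0, 0, 0, 0], [-40, 89, 248, 0, 0, 0, 0], [-40, 89, 248, 0, 0, 0, 0]]])

```text
time: 15.7
ee_pos: [0.5701, -0.0142, 0.1513]
tcp_rot: [-85.6, 89.7, -178.6]
wrist_force: [-0.3, -0.5, 0.7]
opening: 0.0001
```

```bash
python3 - <<'E'
from h import *
o=get_obs();print(o["ee_pos"],o["q"].round(1))
rows([(.572,-.016,.102)])
c=cams.camera("scene");save(c,"pics/scene5.png")
E
```

```text
[ 0.5701171  -0.01424223  0.15126983] [-1.4  7.2  3.6 86.7 -0.  91.5]
[ 0.572 -0.016  0.102] [49.  2.  2.]
```

View pics/scene5.png

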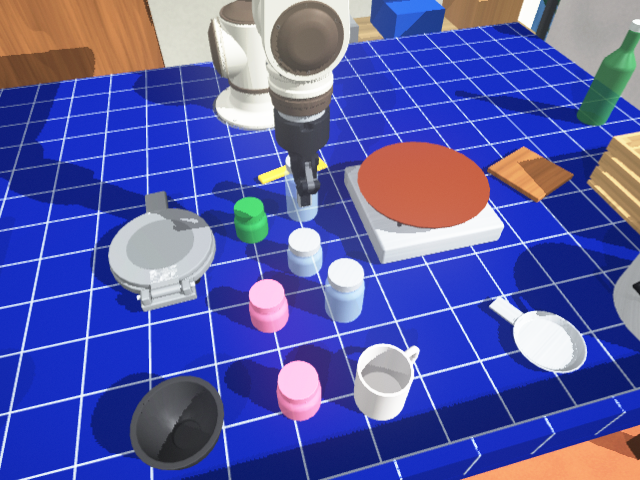

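The fingertips at (308,203) are above the short clear jar, whose lid is at (305,240). Now down to 3 cm above the lid and hold.

>>> apply_moves(rows=[[[20, 1, 1, 0, 0, 0, 0], [38, 2, 2, 0, 0, 0, 0], [46, 2, 2, 0, 0, 0, 0], [49, 2, 2, 0, 0, 0, 0], [49, 2, 2, 0, 0, 0, 0], [49, 2, 2, 0, 0, 0, 0], [49, 2, 2, 0, 0, 0, 0], [49, 2, 2, 0, 0, 0, 0], [49, 2, 2, 0, 0, 0, 0], [49, 2, 2, 0, 0, 0, 0], [49, 2, 2, 0, 0, 0, 0], [49, 2, 2, 0, 0, 0, 0], [49, 2, 2, 0, 0, 0, 0], [49, 2, 2, 0, 0, 0, 0], [49, 2, 2, 0, 0, 0, 0], [49, 2, 2, 0, 0, 0, 0], [49, 2, 2, 0, 0, 0, 0], [49, 2, 2, 0, 0, 0, 0], [49, 2, 2, 0, 0, 0, 0], [49, 2, 2, 0, 0, 0, 0]]])

```text
time: 17.75
ee_pos: [0.5728, -0.0165, 0.1047]
tcp_rot: [-81.2, 89.9, -174.2]
wrist_force: [1.0, 0.4, -0.1]
opening: -0.0001
```

>>> apply_moves(rows=[[[0, 0, 0, 0, 0, 0, 0], [0, 0, 0, 0, 0, 0, 0], [0, 0, 0, 0, 0, 0, 0], [0, 0, 0, 0, 0, 0, 0], [0, 0, 0, 0, 0, 0, 0], [0, 0, 0, 0, 0, 0, 0], [0, 0, 0, 0, 0, 0, 0], [0, 0, 0, 0, 0, 0, 0]]])

```text
time: 18.55
ee_pos: [0.5728, -0.0165, 0.1047]
tcp_rot: [-81.1, 89.9, -174.0]
wrist_force: [-0.5, -0.6, 0.4]
opening: -0.0001
```

```bash
python3 - <<'E'
from h import *
o=get_obs();print(o["ee_pos"],o["wrist_force"])
c=cams.camera("scene");save(c,"pics/scene6.png");W=cloud(c)
m=(np.hypot(W[...,0]-.496,W[...,1]+.265)<.08)&(W[...,2]>.04)&(W[...,2]<.075);P=W[m]
print("plate slope",np.polyfit(P[:,0],P[:,2],1))
m=(abs(W[...,2]-.07)<.006)&(np.hypot(W[...,0]-.572,W[...,1]+.016)<.05)
print("lid",cv2.minEnclosingCircle(W[m][:,:2].astype(np.float32)),m.sum())
E
```

```text
[ 0.57281062 -0.01652799  0.10469928] [-0.48296191 -0.6009294   0.37936582]
plate slope [0.01037395 0.0446645 ]
lid ((0.5724827647209167, -0.01907593198120594), 0.028963971883058548) 670
```

View pics/scene6.png

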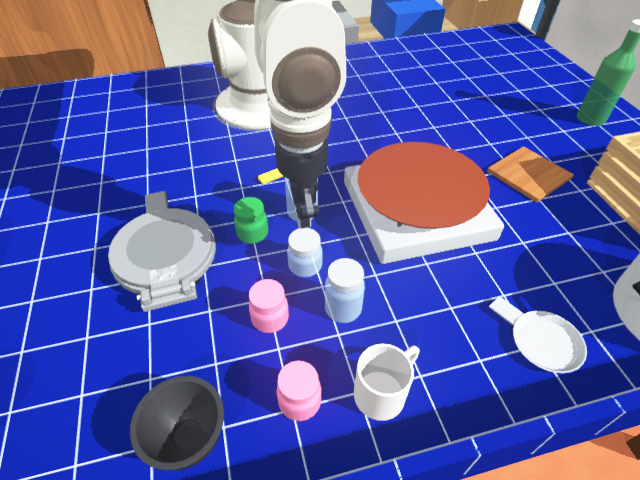

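The fingertips at (306,222) are over the short jar's lid at (305,240), with about 3 cm of clear space. The lid hasn't moved and the press is shut. Handing in.

```bash
python3 -c "
from workcell import bot
print(bot.job_done())"
```

```text
the job is handed in; nothing more can be done
None
```

The run is finished and handed in, but no verdict was reported. By my own checks every step was met in about 19 s of the 62 s allowed.

- **Press:** I pushed the top plate down along its arc with the shut fingertips on the tab until it met the stop. The highest force I read was about 12 N. Afterwards the plate was level (slope 0.01 or less) with the tab face at z = 0.048 m.
- **Comal:** I pointed at the middle from about 3 cm above for just over 2 s.
- **Shortest jar:** I pointed at the clear 70 mm jar, not the green or pink ones. The fingertips held about 3.5 cm above the lid for over 2 s. The grasp point was about 3 mm from the measured lid centre, and I handed in from there.

**Last checks:** the lid was where it started, and the wrist force was under 1 N, so there was no sign of contact.

**What went wrong or disagreed:**
- **Joint limit:** on the way to the comal, joint 6 ran up to its 180° limit and the move stopped short (it read 179.9°). I turned the wrist back in free air and carried on. I don't expect it to count as passing the range, but I can't confirm that.
- **Position estimates:** the networks' positions differed by 2–5 cm between the two cameras. I used my own depth measurements instead, which agreed to about 5 mm.

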